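# Lock a probe station for transport

## Task

Get the probe station ready for transport. Stow every micropositioner that is still on its platen upright in the foam case, one to a pocket and fully down. Turn the collar round the chuck until its hole lies under the guide hole of the transport lock, take the lock pin from the tool stand and pass it through both until its handle sits on the plate, then swing the keeper bar over the pin until its end rests in its catch; do not touch the chuck's polished face, and leave everything else where it is.

Things in the scene. Friction and masses are not known exactly. Their poses are not given: they have to be found in the camera images.
- theta_collar (a joint): angle (rad) of the steel collar (ring 128 to 184 mm across, 8 mm thick) round the chuck, turning with it about a vertical axis; grows anticlockwise from above, -2.2 to 2.2; 0 = its hole exactly under the guide hole. About 1.5 N at its knob turns it; it stays where left; the tapered pin tip draws it true over the last 2 mm
- chuck_axis (a point): point on the vertical axis of chuck and collar, at the collar's top (112 mm over the table). Axes are the station's: -x its front, with the transport lock; platen wings on +y and -y, each 140 mm wide from 97 mm off the axis, top 115 mm over the table, an 8 mm high strip along the outer edge
- knob_grip (a point): grip point of the collar's black upright knob (round, 16 mm across, 42 mm high): on its axis, 32 mm above the collar, 10 mm below the knob's top, 78 mm from the chuck axis. Opposite it is the collar's only hole (vertical, 12.5 mm wide, 78 mm from the axis). A held knob can turn in the fingers
- guide_hole (a point): mouth of the vertical guide hole (12 mm, chamfered 2 mm) in the aluminium lock plate (72 x 150 x 10 mm, top 128 mm over the table) bridging the collar's front rim. Below: 6 mm gap, collar, socket with 12 mm hole. Axes are the station's. The keeper's post (18 mm thick) stands 45 mm off in +y, its catch (14 mm wide) 35 mm off in -y, both up to 58 mm high
- keeper (a joint): angle (rad) of the steel keeper bar, which swings level on an upright pivot post: 0 = closed, across the top of the pin with its end in the catch; about 1.4 = open, pointing to the station's front (stop at 1.7). Stiff: about 0.5 N at its knob moves it, it stays where left; it cannot close unless the pin is fully home
- keeper_pivot (a point): the keeper's upright pivot axis at the height of the bar's middle, 45 mm in +y of the guide hole and 46 mm above the plate. The bar (10 mm wide, 6 mm thick, 112 mm long) points to the station's -y when closed and to -x (front) at angle 1.57. The catch, 80 mm in -y of the pivot, is a slot open to the front, its lip 10 mm above the bar's middle
- keeper_knob (a point): middle of the black upright knob (14 mm across, 28 mm high) on the free end of the keeper bar, 106 mm from the pivot, 18 mm above the bar's middle (it starts 3 mm above it)
- pin_grip (a point): centre of the steel lock pin's handle (20 mm across, 40 mm high; below it a 10 mm shank 45 mm long, the last 9 mm tapered). z points up. Stands upright at first near one end of an aluminium tool stand (50 x 110 mm, 52 mm high, handle on its top); 50 and 72 mm from it two fixed tool handles rise 50 and 60 mm. Home in the lock, this point is 20 mm above the guide hole
- case: grey transport case with a foam block (172 x 194 mm, top 78 mm over the table; outer walls 82 mm); origin under its centre on the table; four pockets open upward; lid folded flat on its +y side
- pocket0 (a point): centre of the floor of the case's pocket at its -x, -y corner: 54 mm along the case's x, 70 mm along its y, 18 mm deep, floor 60 mm over the table. Pockets are 78 mm apart in x and 82 mm in y
- pocket1 (a point): centre of the floor of the case's pocket at its -x, +y corner: 54 mm along the case's x, 70 mm along its y, 18 mm deep, floor 60 mm over the table. Pockets are 78 mm apart in x and 82 mm in y
- pocket2 (a point): centre of the floor of the case's pocket at its +x, -y corner: 54 mm along the case's x, 70 mm along its y, 18 mm deep, floor 60 mm over the table. Pockets are 78 mm apart in x and 82 mm in y
- pocket3 (a point): centre of the floor of the case's pocket at its +x, +y corner: 54 mm along the case's x, 70 mm along its y, 18 mm deep, floor 60 mm over the table. Pockets are 78 mm apart in x and 82 mm in y
- pos1_grip (a point): micropositioner 1 (may be absent), 0.3 kg, 70 mm high, stands on a platen wing: point mid-body, 44 mm above its underside. Black body 44 (own x) x 34 (own y) mm, 12 to 56 mm up; base 56 x 40 x 12 mm; knobs on top, at the rear (-x, to 36 mm out) and on the +y side (16 mm behind the middle, 33 mm up, to 29 mm out); clamp in front (to 34 mm). Fits a pocket with own x along case y, either way
- pos2_grip (a point): micropositioner 2 (may be absent), 0.3 kg, 70 mm high, stands on a platen wing: point mid-body, 44 mm above its underside. Black body 44 (own x) x 34 (own y) mm, 12 to 56 mm up; base 56 x 40 x 12 mm; knobs on top, at the rear (-x, to 36 mm out) and on the +y side (16 mm behind the middle, 33 mm up, to 29 mm out); clamp in front (to 34 mm). Fits a pocket with own x along case y, either way
- pos3_grip (a point): micropositioner 3 (may be absent), 0.3 kg, 70 mm high, stands on a platen wing: point mid-body, 44 mm above its underside. Black body 44 (own x) x 34 (own y) mm, 12 to 56 mm up; base 56 x 40 x 12 mm; knobs on top, at the rear (-x, to 36 mm out) and on the +y side (16 mm behind the middle, 33 mm up, to 29 mm out); clamp in front (to 34 mm). Fits a pocket with own x along case y, either way
- pos4_grip (a point): micropositioner 4 (may be absent), 0.3 kg, 70 mm high, stands on a platen wing: point mid-body, 44 mm above its underside. Black body 44 (own x) x 34 (own y) mm, 12 to 56 mm up; base 56 x 40 x 12 mm; knobs on top, at the rear (-x, to 36 mm out) and on the +y side (16 mm behind the middle, 33 mm up, to 29 mm out); clamp in front (to 34 mm). Fits a pocket with own x along case y, either way
- chuck_face: the chuck: polished steel disc 124 mm across, top 118 mm over the table, grooved; not to be touched by the robot. Origin on its axis at table height
- chipbox1: flat black chip box 51 x 51 x 14 mm on the +y platen wing, at the back; a bystander, to be left where it is. Origin under its middle
- chipbox2: flat chip box 51 x 51 x 14 mm lying in the case's lid; a bystander, to be left where it is. Origin under its middle
- dish: glass dish 90 mm across, 15 mm high; a bystander, to be left where it is. Origin under its middle
- washbottle: white wash bottle 60 mm across, 140 mm high; a bystander, to be left where it is. Origin under its middle
- tweezers: steel tweezers 125 mm long lying on the -y platen wing, at the back; a bystander, to be left where it is. Origin under its middle
- wafer_box: round white wafer box 116 mm across, 25 mm high; a bystander, to be left where it is. Origin under its middle

How it is judged:
By the outcome, as a careful person would: the job done as asked, in the order asked, and still so for the second after the job is handed in, with the robot touching nothing.
Of pos1, pos2, pos3, pos4 only 2 to 4 are there at a start; the rules pass over those that are not, and their reading is None.
At some moment in a run one of pos1, pos2, pos3, pos4 may be knocked a few centimetres aside while the robot is not near it.
Once in a run the grip may slacken for a moment while it holds something.
It also fails if it takes over 210 s, if anything falls off the work surface, if the arm or the gripper's body presses on something with over 40 N, if the wrist force passes 120 N, or if a joint passes its speed limit or range.

## Robot

A 6-joint arm with a two-finger parallel gripper is mounted at the origin on the work surface. World frame = base frame: x ahead of the robot, y to its left, z up, the work surface at z = 0. Lengths are in mm, angles in degrees, forces in N, time in s.
With the tool pointing down it reaches from about 325 to 875 mm from the base axis. Payload 4.4 kg.
Tool frame: the origin (TCP) lies at the very end of the fingers, on their centre line; the grasp point (between the pads) lies 19 mm behind it; z points along the fingers, y is the line along which they close (so a half turn about z gives the same grasp; the last joint's range is limited). The gripper opens to 85 mm and grips with 20 to 120 N. Pads are 22 mm wide; open, the fingers measure 114 mm over their backs; the gripper's body (76 mm by 85 mm) begins 54 mm behind the grasp point. The pads swing forward as they close: fully open they stand 13 mm farther back than shut.
Start: joints at [57.153, 11.837, 88.321, -0, 79.842, -8.623], TCP at [235.941, 524.366, 231.282] pointing down, gripper open.
Joint ranges: [-156.59, 156.59], [-49.26, 127.26], [12.9, 141.05], [-63.56, 243.56], [4.71, 150.69], [-161.64, 161.64]. Speed limits (degrees/s): [159.86, 159.86, 180, 180, 180, 180].

## Interface

Orientations are given as a 3x3 rotation matrix whose columns are the frame's x, y, z axes.
In Python, from bench import env, camera, camera_model gives the robot as it stands. The module is installed in compiled form; this text tells all that it offers.
- The arm moves only by the shell command python3 -m creep 'ROWS'. ROWS is a JSON object of lists of equal length, an entry for each row: "grip": the closure in counts, from 0 (fully open) to 255 (shut); "translation": the shift along the world's x, y, z in cm, a list of three; "twist": the turn about the world's z in rad. A call has 1 to 20 rows; each row shifts and turns the commanded pose from where the row before left it; what a row does not reach is not made up. A row lasts 1/10 s, in which the tool goes at most 50 mm and 8.59 degrees, less where a joint would pass 70% of its speed; a pose out of reach is approached as far as the arm can. A call is refused whole if a number of a shift passes 5 or a number of a turn 0.15, either way. A call with a gripper value outside its range is refused whole. The fingers move at their own pace and stop on an object; the grip force is fixed at half the most. Time passes only in rows, so rows that do not move let the fingers close. It gives the time, the measured TCP pose, the force, the opening and the grip force at its end, in the units of the state.
- env.observe(): the state, without advancing time (a new reading comes with each control period).
- camera(name): name is "scene" or "side" or "wrist"; returns the picture (384x512x3 uint8, red, green, blue); there is no depth.
- camera_model(name): a dict with "fx", "fy", "cx", "cy" (pixels), "k1" (the pictures are not rectified: a ray, as slopes to the right and down, at radius r is drawn at 1 + k1 r^2 times it, then the intrinsics apply), "view" (4x4, takes a point from world to camera coordinates); the wrist camera has in their place "mount" (4x4, takes a point from camera to tool coordinates, whose origin is the TCP and whose axes are the flange's). Camera axes: x right, y down, z forward; pixel columns grow to the right and rows downward; lengths in mm; the calibration is good to about 2 mm. A picture is of the moment at which its call begins: read the wrist's pose just before it. camera_model takes no time and is no camera call.
- env.finish_job(): hands the job in; it is judged then, once.
The state is a dict: "clock": time; "joint_positions": joint angles; "joint_vel": joint speeds; "tau": joint torques, N m; "ee_pos": TCP position; "tool_rot": TCP orientation; "force": force on the tool from outside, world axes, zero at the start; "moment": the same for the moment, N m; "opening": finger opening in mm; "gripper_force": force on a finger pad.
Only numpy, scipy, OpenCV 4.12 (cv2) and the standard library are available. Lean on these libraries where they do the work, as an engineer would, in place of code of your own. Each camera call takes 0.05 s, during which the arm holds its last target. There are 200 camera calls.

## Working session

There is one attempt and no reset: what is moved stays moved. The work goes in short steps, Python scripts to look and compute and a shell command to move; the robot and the scene stay as the last step left them, time stands still between calls to the robot, and variables do not carry over. Pictures are saved under pics/ and viewed, at most 14 in all, crops included, and the job is handed in when it is done.

```bash
mkdir -p pics; cat > h.py <<'E'
import numpy as np, cv2
from bench import env, camera, camera_model
def snap(n,f):
    im=camera(n); cv2.imwrite('pics/'+f,cv2.cvtColor(im,cv2.COLOR_RGB2BGR)); return im
def cam(n,st=None):
    m=camera_model(n)
    if 'view' in m: T=np.linalg.inv(np.array(m['view']))
    else:
        st=st or env.observe(); B=np.eye(4); B[:3,:3]=np.array(st['tool_rot']); B[:3,3]=st['ee_pos']; T=B@np.array(m['mount'])
    return m,T
def ray(c,u,v):
    m,T=c; x=(u-m['cx'])/m['fx']; y=(v-m['cy'])/m['fy']; rd=np.hypot(x,y); r=rd
    for _ in range(30): r=rd/(1+m['k1']*r*r)
    s=r/rd if rd else 1
    return T[:3,3], T[:3,:3]@np.array([x*s,y*s,1])
def onz(c,u,v,z):
    o,d=ray(c,u,v); return o+d*(z-o[2])/d[2]
def proj(c,p):
    m,T=c; q=np.linalg.inv(T)@np.append(p,1); x,y=q[0]/q[2],q[1]/q[2]; k=1+m['k1']*(x*x+y*y)
    return np.array([m['fx']*x*k+m['cx'],m['fy']*y*k+m['cy']])
E
python3 - <<'E'
from h import *
s=env.observe(); print({k:np.round(v,2).tolist() for k,v in s.items()})
for n in('scene','side','wrist'):
    im=snap(n,n+'0.png'); m=camera_model(n); print({k:np.round(v,3).tolist() for k,v in m.items()}); 
    if n!='wrist': print(np.linalg.inv(np.array(m['view'])).round(2)[:3,3])
E
```

```text
{'clock': 0.0, 'joint_positions': [57.15, 11.89, 88.4, 0.0, 79.84, -8.63], 'joint_vel': [0.04, 0.03, 0.09, -0.0, -0.03, 0.06], 'tau': [-0.0, -38.3, -29.16, -0.0, 0.01, 0.0], 'ee_pos': [235.53, 523.71, 230.11], 'tool_rot': [[-0.91, 0.41, -0.0], [0.41, 0.91, -0.0], [0.0, -0.0, -1.0]], 'force': [-0.07, 0.06, 0.34], 'moment': [-0.06, 0.03, 0.01], 'gripper_force': 0.0, 'opening': 85.56}
{'fx': 396.566, 'fy': 396.566, 'cx': 259.025, 'cy': 190.585, 'k1': -0.074, 'view': [[-0.112, 0.994, -0.009, 57.069], [0.686, 0.071, -0.724, -257.386], [-0.719, -0.087, -0.69, 1709.032], [0.0, 0.0, 0.0, 1.0]]}
[1411.42  110.76  992.94]
{'fx': 409.446, 'fy': 409.446, 'cx': 256.994, 'cy': 191.578, 'k1': -0.118, 'view': [[-0.685, -0.729, 0.009, 348.342], [-0.581, 0.539, -0.61, 364.495], [0.44, -0.423, -0.792, 1477.037], [0.0, 0.0, 0.0, 1.0]]}
[-200.13  682.31 1389.33]
{'fx': 332.743, 'fy': 332.743, 'cx': 260.089, 'cy': 190.417, 'k1': -0.069, 'mount': [[-0.0, -0.954, -0.298, 75.767], [1.0, -0.0, 0.0, 0.697], [-0.0, -0.298, 0.954, -143.208], [0.0, 0.0, 0.0, 1.0]]}
```

View pics/scene0.png

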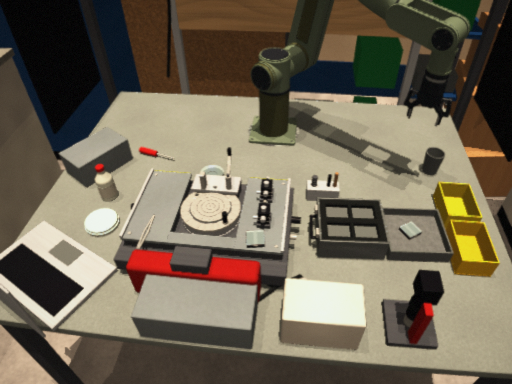

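View pics/side0.png

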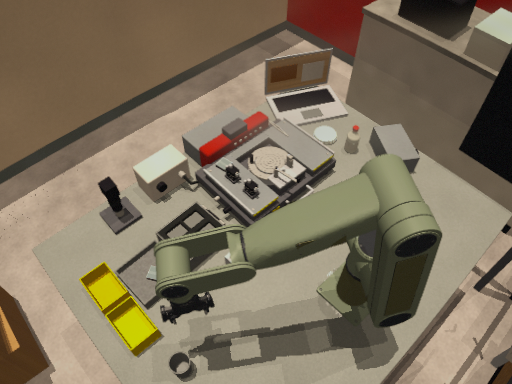

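The scene view shows the station at about (210,215) px and the case at (350,228). The tool stand is at (323,187), and the black positioners stand on the right (+y) wing near (264,190-215). The side view is partly blocked by the arm. I'll zoom in next.

```bash
python3 - <<'E'
import cv2
im=cv2.imread('pics/scene0.png')[140:280,115:400]
cv2.imwrite('pics/s0c.png',cv2.resize(im,None,fx=2.8,fy=2.8,interpolation=cv2.INTER_CUBIC))
from h import *
c=cam('scene')
for u,v,z in [(210,211,118),(263,190,150),(263,212,150),(323,185,52),(350,228,80),(225,215,140),(230,155,170)]: print(u,v,onz(c,u,v,z).round(0))
E
```

```text
210 211 [ 604. -138.  118.]
263 190 [529.  16. 150.]
263 212 [622.  26. 150.]
323 185 [380. 211.  52.]
350 228 [596. 289.  80.]
225 215 [636. -85. 140.]
230 155 [ 393. -109.  170.]
```

View pics/s0c.png

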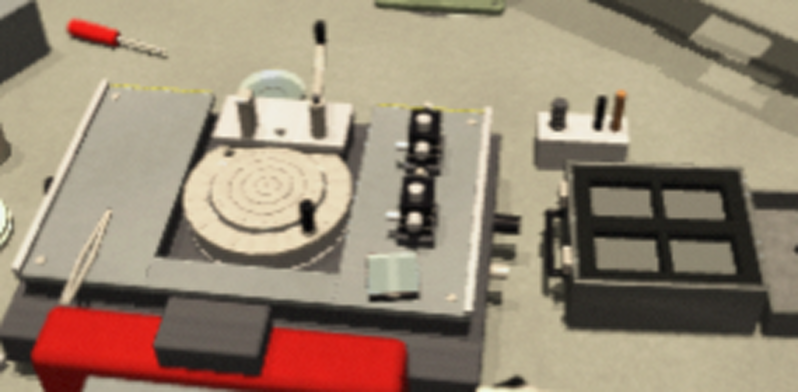

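The crop shows two positioners on the +y wing and none on the -y wing. The collar knob is at rear right. On the stand, the pin is the dark handle at the left end. I'll move the wrist camera over the station.

```bash
python3 -m creep '{"grip":[0,0,0,0,0,0,0,0,0,0,0,0,0,0,0,0,0],"translation":[[0,0,4],[0,0,4],[0,0,4],[2.2,-3.7,0],[2.2,-3.7,0],[2.2,-3.7,0],[2.2,-3.7,0],[2.2,-3.7,0],[2.2,-3.7,0],[2.2,-3.7,0],[2.2,-3.7,0],[2.2,-3.7,0],[2.2,-3.7,0],[2.2,-3.7,0],[2.2,-3.7,0],[0,0,0],[0,0,0]],"twist":[0,0,0,0.035,0.035,0.035,0.035,0.035,0.035,0.035,0.035,0.035,0.035,0.035,0.035,0,0]}'
python3 - <<'E'
from h import *
s=env.observe(); im=snap('wrist','w1.png'); print(np.round(s['ee_pos'],1),np.round(s['tool_rot'],3).tolist())
cv2.imwrite('pics/w1b.png',cv2.resize(cv2.imread('pics/w1.png'),(800,600),interpolation=cv2.INTER_CUBIC))
E
```

```text
clock: 1.85
ee_pos: [499.9, 79.6, 350.6]
tool_rot: [[-1.0, 0.005, -0.002], [0.005, 1.0, 0.001], [0.002, 0.0, -1.0]]
force: [-0.6, 0.1, -0.5]
opening: 85.4
gripper_force: 0.0
[499.9  79.6 350.6] [[-1.0, 0.005, -0.002], [0.005, 1.0, 0.001], [0.002, 0.0, -1.0]]
```

View pics/w1b.png

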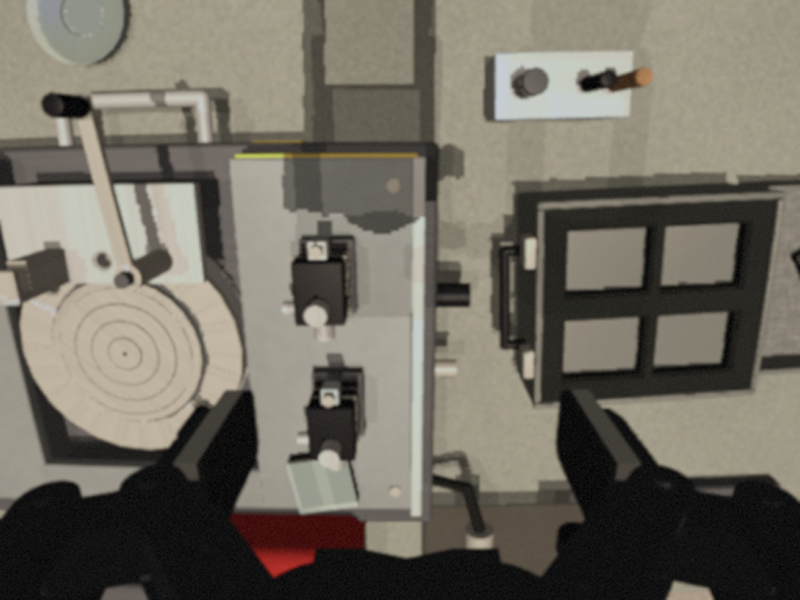

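The view from above shows both positioners with fronts toward -x, bodies near (320,293) and (332,430). The stand has the pin at (530,82), the case is at (655,295), and the guide hole is near (102,260). The keeper is open, with its knob at (65,105). I'll enlarge the parts that matter.

```bash
python3 - <<'E'
from h import *
im=cv2.imread('pics/w1.png')
def cr(x,y,s): 
    w,h=400//s,300//s; return cv2.resize(im[y:y+h,x:x+w],(400,300),interpolation=cv2.INTER_CUBIC)
a=np.vstack([np.hstack([cr(172,145,5),cr(178,235,5)]),np.hstack([cr(310,22,4),cr(0,110,4)])])
cv2.imwrite('pics/m1.png',a)
s=env.observe(); c=cam('wrist',s)
k=512/800
for nm,u,v,z in [('chuck',125,353,118),('pos1',320,293,171),('pos2',332,430,171),('pin',533,80,92),('hole',102,260,128),('kk',65,105,195),('piv',124,280,174),('p0',605,259,78),('p1',700,254,78),('p2',600,345,78),('p3',690,338,78),('caseTL',540,207,82),('caseTR',780,198,82),('caseBL',538,403,82),('caseBR',757,390,82)]: print(nm,onz(c,u*k,v*k,z).round(1))
E
```

```text
chuck [ 587.  -144.9  118. ]
pos1 [521.5  24.8 171. ]
pos2 [623.4  27.6 171. ]
pin [384.1 173.7  92. ]
hole [ 508.3 -144.   128. ]
kk [ 403.3 -110.4  195. ]
piv [ 511.2 -103.   174. ]
p0 [521.1 245.5  78. ]
p1 [516.7 326.7  78. ]
p2 [597.9 249.6  78. ]
p3 [592.1 330.1  78. ]
caseTL [477.8 187.1  82. ]
caseTR [468.7 386.1  82. ]
caseBL [651.7 198.1  82. ]
caseBR [642.4 401.2  82. ]
```

View pics/m1.png

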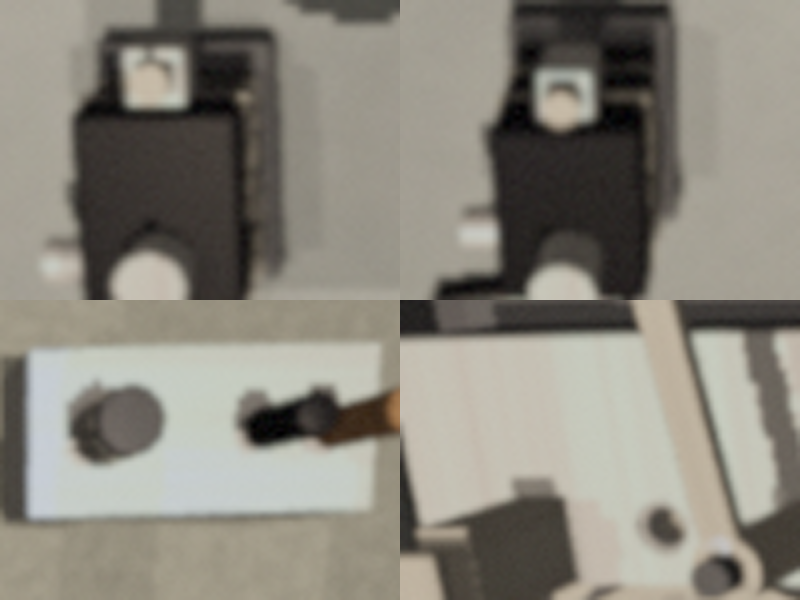

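```bash
python3 - <<'E'
from h import *
c=cam('wrist')
P=lambda nm,ox,oy,s,u,v,z: print(nm,onz(c,u/s+ox,v/s+oy,z).round(1))
for n,u,v in [('TL',82,112),('TR',240,112),('L2',90,295),('R2',247,290)]: P('1'+n,172,145,5,u,v,171)
P('1baseTR',172,145,5,275,32,127);P('1baseBR',172,145,5,283,268,127)
for n,u,v in [('TL',97,130),('TR',250,130),('L2',103,285),('R2',248,270)]: P('2'+n,178,235,5,u,v,171)
P('2baseTR',178,235,5,272,10,127);P('2baseBR',178,235,5,278,210,127)
P('pinTop',310,22,4,133,420-300,92);P('pinbot',310,22,4,100,430-300,52)
for n,u,v in[('sTL',28,350),('sTR',382,342),('sBL',25,520),('sBR',375,510)]:P(n,310,22,4,u,v-300,52)
P('hole',0,110,4,662-400,525-300,128);P('pivpost',0,110,4,720-400,573-300,178)
for n,u,v,z in [('red',1,1,0)]: pass
# station straight features (w1b px): wing left edge, front edge
k=.64
for nm,u,v,z in [('wingFL',235,157,115),('wingFR',412,157,115),('wingBL',250,512,115),('stripF',413,160,123),('stripB',413,514,123),('plateFL',0,190,128),('plateFR',200,183,128)]: print(nm,onz(c,u*k,v*k,z).round(1))
E
```

```text
1TL [500.5   9.4 171. ]
1TR [500.7  41.1 171. ]
1L2 [539.3   8.5 171. ]
1R2 [538.3  41.1 171. ]
1baseTR [492.8  44.2 127. ]
1baseBR [548.4  44.2 127. ]
2TL [605.6  12.  171. ]
2TR [605.5  45.6 171. ]
2L2 [645.3  10.7 171. ]
2R2 [641.3  43.8 171. ]
2baseTR [597.5  47.2 127. ]
2baseBR [653.1  47.  127. ]
pinTop [384.9 176.2  92. ]
pinbot [384.1 175.4  52. ]
sTL [360.7 151.9  52. ]
sTR [356.5 262.9  52. ]
sBL [411.3 152.8  52. ]
sBR [407.1 265.6  52. ]
hole [ 508.1 -143.7  128. ]
pivpost [509.1 -99.9 178. ]
wingFL [436.9 -40.8 115. ]
wingFR [438.1  85.3 115. ]
wingBL [742.9 -59.9 115. ]
stripF [439.9  85.9 123. ]
stripB [737.4  85.9 123. ]
plateFL [ 455.2 -214.2  128. ]
plateFR [453.7 -63.1 128. ]
```

Measurements agree to within about 2 mm. Base lengths come to 55.6 mm (56 expected), the stand to 111 mm (110 expected), and both yaws are about 0. Grasping positioner 1.

```bash
python3 -m creep '{"grip":[0,0,0,0,0,0,0,0,0,0],"translation":[[0.85,-2.75,0],[0.85,-2.75,0],[0,0,-4],[0,0,-4],[0,0,-4],[0,0,-4],[0,0,-3],[0,0,-2.2],[0,0,0],[0,0,0]],"twist":[0,0,0,0,0,0,0,0,0,0]}'
python3 -m creep '{"grip":[255,255,255,255,255,255,255,255,255,255,255,255],"translation":[[0,0,0],[0,0,0],[0,0,0],[0,0,0],[0,0,0],[0,0,0],[0,0,0],[0,0,0],[0,0,0],[0,0,0],[0,0,0],[0,0,0]],"twist":[0,0,0,0,0,0,0,0,0,0,0,0]}'
```

```text
clock: 2.9
ee_pos: [516.8, 26.5, 139.7]
tool_rot: [[-1.0, 0.001, -0.0], [0.001, 1.0, 0.0], [0.0, 0.0, -1.0]]
force: [0.1, -0.6, 1.3]
opening: 85.4
gripper_force: 0.0
clock: 4.1
ee_pos: [518.0, 24.8, 140.7]
tool_rot: [[-1.0, 0.003, 0.003], [0.003, 1.0, -0.001], [-0.003, -0.001, -1.0]]
force: [-0.8, -2.2, 5.6]
opening: 33.2
gripper_force: 61.1
```

Held: opening 33.2 mm at 61 N. Next I'll pin down the case pose from the saved picture. The near pocket edges lie at the mouth (z=78) and the far edges at the floor (z=60).

```bash
python3 - <<'E'
from h import *
im=cv2.imread('pics/w1.png'); g=cv2.cvtColor(im,cv2.COLOR_BGR2GRAY)
s=dict(ee_pos=[499.9,79.6,350.6],tool_rot=[[-1,.005,-.002],[.005,1,.001],[.002,0,-1]]); c=cam('wrist',s)
sub=(g>85).astype(np.uint8)[130:250,345:490]
cs,_=cv2.findContours(sub,cv2.RETR_CCOMP,cv2.CHAIN_APPROX_NONE)
for q in cs:
    a=cv2.contourArea(q)
    if 700<a<4000:
        q=q[:,0]+[345,130]; sm=q.sum(1); df=q[:,0]-q[:,1]
        tl,br,tr,bl=q[sm.argmin()],q[sm.argmax()]+1,q[df.argmax()]+[1,0],q[df.argmin()]+[0,1]
        x,y,w,h=cv2.boundingRect(q)
        A=onz(c,*tl,78);B=onz(c,*br,60)
        # edges midpoints: left/top at z78, right/bottom at z60
        L=onz(c,(tl[0]+bl[0])/2,(tl[1]+bl[1])/2,78);T=onz(c,(tl[0]+tr[0])/2,(tl[1]+tr[1])/2,78)
        R=onz(c,(br[0]+tr[0])/2,(br[1]+tr[1])/2,60);D=onz(c,(br[0]+bl[0])/2,(br[1]+bl[1])/2,60)
        print(a,tl,tr,bl,br,'size x',(D-T)[0].round(1),'size y',(R-L)[1].round(1),'centre',((D+T)[0]/2).round(1),((L+R)[1]/2).round(1))
E
```

```text
1463.0 [362 205] [409 204] [360 237] [405 236] size x 55.5 size y 72.5 centre 602.3 253.0
1332.5 [422 202] [465 200] [418 233] [461 232] size x 54.8 size y 73.6 centre 597.5 335.2
1766.5 [364 148] [413 146] [362 185] [410 183] size x 54.3 size y 72.3 centre 524.0 249.0
1639.5 [426 145] [473 144] [423 182] [468 180] size x 53.8 size y 74.7 centre 520.2 331.3
```

Pocket sizes and spacings match, and the case yaw is about 2.8°. Carrying positioner 1 to a hover over pocket0.

```bash
python3 -m creep '{"grip":[255,255,255,255,255,255,255,255,255,255,255,255,255,255,255,255,255,255,255,255],"translation":[[0,0,1.4],[0,0,4],[0,0,4.8],[0.06,1.9,0],[0.06,1.9,0],[0.06,1.9,0],[0.06,1.9,0],[0.06,1.9,0],[0.06,1.9,0],[0.06,1.9,0],[0.06,1.9,0],[0.06,1.9,0],[0.06,1.9,0],[0.06,1.9,0],[0.06,1.9,0],[0,0,-4],[0,0,-4],[0,0,-4],[0,0,0],[0,0,0]],"twist":[0,0,0,-0.127,-0.127,-0.127,-0.127,-0.127,-0.127,-0.127,-0.127,-0.127,-0.127,-0.127,-0.127,0,0,0,0,0]}'
python3 - <<'E'
from h import *
s=env.observe(); im=snap('wrist','w2.png')
sc=snap('scene','s2.png')
a=cv2.resize(cv2.imread('pics/w2.png'),(480,360)); b=cv2.resize(cv2.imread('pics/s2.png')[150:270,230:400],None,fx=1.88,fy=3,interpolation=cv2.INTER_CUBIC)
cv2.imwrite('pics/m2.png',np.hstack([a,b[:360]]))
E
```

```text
clock: 6.1
ee_pos: [523.2, 253.2, 120.8]
tool_rot: [[-0.044, 0.999, -0.003], [0.999, 0.044, -0.001], [-0.0, -0.003, -1.0]]
force: [0.5, 0.4, -1.8]
opening: 33.3
gripper_force: 60.6
```

View pics/m2.png

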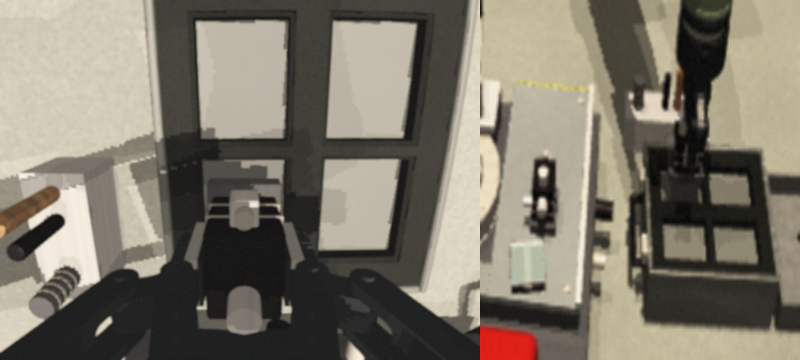

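The positioner is held over pocket0 and lined up with its column (body centre 245 px, pocket 195–295 px). Lowering it.

```bash
python3 -m creep '{"grip":[255,255,255,255,255],"translation":[[0,0,-2],[0,0,-1],[0,0,-0.7],[0,0,0],[0,0,0]],"twist":[0,0,0,0,0]}'

```

```text
clock: 6.7
ee_pos: [525.4, 253.8, 85.8]
tool_rot: [[-0.044, 0.999, 0.003], [0.999, 0.044, 0.001], [0.001, 0.003, -1.0]]
force: [0.2, 0.6, 1.7]
opening: 33.4
gripper_force: 61.1
```

On the floor (force step of about 3.5 N, height as expected). Releasing, rising and moving to look at positioner 2 and the case.

```bash
python3 -m creep '{"grip":[100,100,100,100,100,100,100,100,100,100],"translation":[[0,0,0],[0,0,0],[0,0,0],[0,0,0],[0,0,2],[0,0,4],[0,0,4],[0,0,4],[0,0,4],[0,0,2]],"twist":[0,0,0,0,0,0,0,0,0,0]}'
python3 -m creep '{"grip":[0,0,0,0,0,0,0,0,0,0,0,0,0,0],"translation":[[0.63,-1.6,0],[0.63,-1.6,0],[0.63,-1.6,0],[0.63,-1.6,0],[0.63,-1.6,0],[0.63,-1.6,0],[0.63,-1.6,0],[0.63,-1.6,0],[0.63,-1.6,0],[0.63,-1.6,0],[0.63,-1.6,0],[0.63,-1.6,0],[0,0,0],[0,0,0]],"twist":[0.127,0.127,0.127,0.127,0.127,0.127,0.127,0.127,0.127,0.127,0.127,0.127,0,0]}'
python3 - <<'E'
from h import *
s=env.observe(); im=snap('wrist','w3.png'); print(np.round(s['ee_pos'],1))
np.save('w3.npy',np.r_[s['ee_pos'],np.ravel(s['tool_rot'])])
cv2.imwrite('pics/w3b.png',cv2.resize(cv2.imread('pics/w3.png'),(800,600),interpolation=cv2.INTER_CUBIC))
E
```

```text
clock: 7.7
ee_pos: [525.8, 253.9, 289.2]
tool_rot: [[-0.044, 0.999, 0.007], [0.999, 0.044, 0.002], [0.002, 0.007, -1.0]]
force: [-0.7, 0.3, 0.3]
opening: 52.1
gripper_force: 0.0
clock: 9.1
ee_pos: [599.5, 61.5, 284.1]
tool_rot: [[-1.0, 0.006, -0.001], [0.006, 1.0, 0.001], [0.001, 0.001, -1.0]]
force: [-0.6, -0.1, -0.5]
opening: 85.2
gripper_force: 0.0
[599.5  61.5 284.1]
```

View pics/w3b.png

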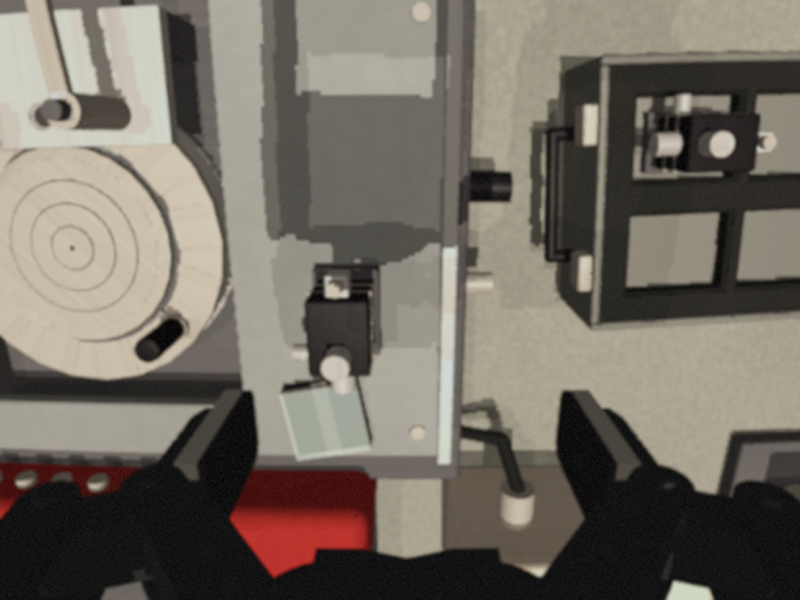

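Positioner 1 stands in pocket0 at (720,145). Positioner 2 still stands on the wing with its body at (339,337). The collar knob is at (150,348) top and (183,325) foot, and the chuck centre is at (72,248).

```bash
python3 - <<'E'
from h import *
a=np.load('w3.npy'); c=cam('wrist',dict(ee_pos=a[:3],tool_rot=a[3:].reshape(3,3)))
k=.64
for nm,u,v,z in [('bTL',308,298,171),('bTR',370,299,171),('bBL',311,373,171),('bBR',367,374,171),('baseTR',378,265,127),('baseBR',378,348,127),('chuck',72,248,118),('kTop',150,348,154),('kFoot',183,325,112),('piv',57,110,178),('pos1top',720,145,130),('boxTL',281,393,129)]: print(nm,onz(c,u*k,v*k,z).round(1))
K=onz(c,150*k,348*k,154)[:2];C=onz(c,72*k,248*k,118)[:2];print(np.linalg.norm(K-C),np.degrees(np.arctan2(*(K-C)[::-1])))
E
```

```text
bTL [604.   11.1 171. ]
bTR [604.8  43.2 171. ]
bBL [646.7   9.9 171. ]
bBR [647.4  40.4 171. ]
baseTR [597.5  45.2 127. ]
baseBR [650.7  44.  127. ]
chuck [ 586.9 -146.5  118. ]
kTop [639.  -86.5 154. ]
kFoot [640.4 -84.4 112. ]
piv [ 508.5 -101.6  178. ]
pos1top [527.6 240.2 130. ]
boxTL [680.9 -18.9 129. ]
79.43551691969539 48.99169015573992
```

```bash
python3 -m creep '{"grip":[0,0,0,0,0,0,0,0,0,255,255,255,255,255,255,255,255,255,255,255],"translation":[[1.1,-1.75,0],[1.1,-1.75,0],[0,0,-4],[0,0,-4],[0,0,-3],[0,0,-2],[0,0,-1.5],[0,0,0],[0,0,0],[0,0,0],[0,0,0],[0,0,0],[0,0,0],[0,0,0],[0,0,0],[0,0,0],[0,0,0],[0,0,0],[0,0,0],[0,0,0]],"twist":[-0.01,-0.01,0,0,0,0,0,0,0,0,0,0,0,0,0,0,0,0,0,0]}'
```

```text
clock: 11.15
ee_pos: [622.6, 26.2, 140.5]
tool_rot: [[-1.0, 0.023, 0.002], [0.023, 1.0, -0.0], [-0.002, -0.0, -1.0]]
force: [-0.4, -0.5, 5.5]
opening: 33.4
gripper_force: 61.9
```

```bash
python3 -m creep '{"grip":[255,255,255,255,255,255,255,255,255,255,255,255,255,255,255,255,255,255,255,255],"translation":[[0,0,1.4],[0,0,4],[0,0,4.8],[-0.18,2.41,0],[-0.18,2.41,0],[-0.18,2.41,0],[-0.18,2.41,0],[-0.18,2.41,0],[-0.18,2.41,0],[-0.18,2.41,0],[-0.18,2.41,0],[-0.18,2.41,0],[-0.18,2.41,0],[-0.18,2.41,0],[-0.18,2.41,0],[-0.18,2.41,0],[0,0,-4],[0,0,-4],[0,0,-4],[0,0,0]],"twist":[0,0,0,-0.1155,-0.1155,-0.1155,-0.1155,-0.1155,-0.1155,-0.1155,-0.1155,-0.1155,-0.1155,-0.1155,-0.1155,-0.1155,0,0,0,0]}'
python3 - <<'E'
from h import *
s=env.observe(); np.save('w4.npy',np.r_[s['ee_pos'],np.ravel(s['tool_rot'])]); snap('wrist','w4.png')
E
```

```text
clock: 13.15
ee_pos: [591.3, 337.1, 111.7]
tool_rot: [[-0.047, 0.999, -0.018], [0.999, 0.047, -0.007], [-0.006, -0.018, -1.0]]
force: [-1.6, -0.9, -4.1]
opening: 32.8
gripper_force: 65.2
```

View pics/w4.png

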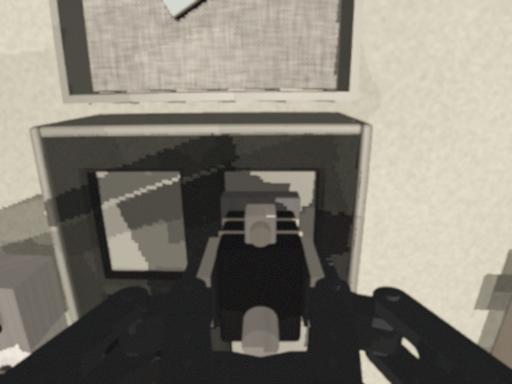

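Positioner 2 is held over pocket3: its clamp is at (260,205), and the pocket mouth spans 222–320 px. Let it settle, then lower.

```bash
python3 -m creep '{"grip":[255,255,255],"translation":[[0,0,0],[0,0,0],[0,0,0]],"twist":[0,0,0]}'; python3 -m creep '{"grip":[255,255,255,255,255],"translation":[[0,0,-2],[0,0,-1],[0,0,-0.7],[0,0,0],[0,0,0]],"twist":[0,0,0,0,0]}'

```

```text
clock: 13.5
ee_pos: [600.4, 340.4, 124.9]
tool_rot: [[-0.046, 0.999, 0.005], [0.999, 0.046, 0.002], [0.002, 0.005, -1.0]]
force: [0.8, 0.5, -3.6]
opening: 32.9
gripper_force: 65.3
clock: 14.0
ee_pos: [598.9, 340.0, 85.6]
tool_rot: [[-0.047, 0.999, 0.001], [0.999, 0.047, 0.001], [0.001, 0.001, -1.0]]
force: [-1.2, -0.1, 1.4]
opening: 32.9
gripper_force: 66.1
```

Seated (force step of about 5 N). Releasing, lifting and checking the case.

```bash
python3 -m creep '{"grip":[100,100,100,100,100,100,100,100,100,100,100,100],"translation":[[0,0,0],[0,0,0],[0,0,0],[0,0,0],[0,0,2],[0,0,4],[0,0,4],[0,0,4],[0,0,4],[0,0,2],[0,0,0],[0,0,0]],"twist":[0,0,0,0,0,0,0,0,0,0,0,0]}'
python3 - <<'E'
from h import *
s=env.observe(); np.save('w5.npy',np.r_[s['ee_pos'],np.ravel(s['tool_rot'])]); snap('wrist','w5.png'); snap('scene','s5.png')
a=cv2.imread('pics/w5.png');b=cv2.resize(cv2.imread('pics/s5.png')[150:280,120:400],None,fx=2,fy=2,interpolation=cv2.INTER_CUBIC)
a=cv2.resize(a[60:384],(427,270)); o=np.zeros((540,560,3),np.uint8);o[:270,:427]=a;o[270:530]=b;cv2.imwrite('pics/m5.png',o)
q=np.load('w3.npy'); c=cam('wrist',dict(ee_pos=q[:3],tool_rot=q[3:].reshape(3,3)))
for z in(60,120,180): print(onz(c,200*.64,468*.64,z).round())
E
```

```text
clock: 15.2
ee_pos: [598.2, 339.6, 283.7]
tool_rot: [[-0.046, 0.999, -0.0], [0.999, 0.046, -0.0], [-0.0, -0.0, -1.0]]
force: [-1.1, 0.2, -0.2]
opening: 52.1
gripper_force: 0.0
[ 787. -112.   60.]
[744. -84. 120.]
[701. -55. 180.]
```

View pics/m5.png

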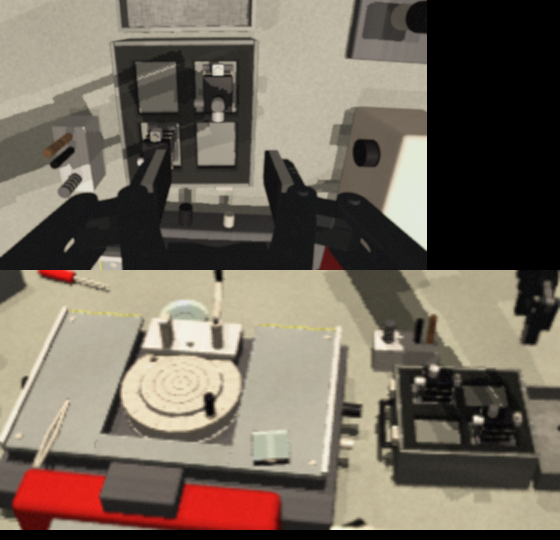

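Both positioners stand upright in pocket0 and pocket3, and the platen is clear of them. Before turning the collar I'll check the height of the red instrument behind the station.

```bash
python3 - <<'E'
from h import *
c=cam('scene'); im=cv2.imread('pics/s5.png').astype(int)
r=(im[:,:,2]>130)&(im[:,:,1]<60)
for u in (140,150,230,250):
    v=np.where(r[230:300,u])[0].min()+230; print(u,v,[onz(c,u,v,z).round().tolist()[:2] for z in(80,120,160,200)])
q=np.load('w3.npy'); w=cam('wrist',dict(ee_pos=q[:3],tool_rot=q[3:].reshape(3,3)))
i=cv2.imread('pics/w3.png').astype(int); r=(i[:,:,2]>90)&(i[:,:,1]<50)
for u in (60,180,220):
    v=np.where(r[250:380,u])[0].min()+250; print(u,v,[onz(w,u,v,z).round().tolist()[:2] for z in(80,120,160,200)])
E
```

```text
140 250 [[745.0, -322.0], [774.0, -303.0], [803.0, -284.0], [833.0, -265.0]]
150 251 [[745.0, -291.0], [775.0, -274.0], [804.0, -256.0], [833.0, -239.0]]
230 259 [[748.0, -55.0], [777.0, -48.0], [806.0, -41.0], [835.0, -33.0]]
250 260 [[745.0, 2.0], [774.0, 6.0], [804.0, 11.0], [833.0, 16.0]]Traceback (most recent call last):
  File "<stdin>", line 9, in <module>
    return umr_minimum(a, axis, None, out, keepdims, initial, where)
ValueError: zero-size array to reduction operation minimum which has no identity
```

The red instrument is beyond x=775, clear of the gripper. Moving over the collar knob, fingers tangential.

```bash
python3 -m creep '{"grip":[0,0,0,0,0,0,0,0,0,0,0,0,0,0,0],"translation":[[0.335,-3.545,0],[0.335,-3.545,0],[0.335,-3.545,0],[0.335,-3.545,0],[0.335,-3.545,0],[0.335,-3.545,0],[0.335,-3.545,0],[0.335,-3.545,0],[0.335,-3.545,0],[0.335,-3.545,0],[0.335,-3.545,0],[0.335,-3.545,0],[0,0,0],[0,0,0],[0,0,0]],"twist":[-0.0634,-0.0634,-0.0634,-0.0634,-0.0634,-0.0634,-0.0634,-0.0634,-0.0634,-0.0634,-0.0634,-0.0634,0,0,0]}'
python3 - <<'E'
from h import *
s=env.observe(); np.save('w6.npy',np.r_[s['ee_pos'],np.ravel(s['tool_rot'])]); im=snap('wrist','w6.png')
c=cam('wrist',s)
for p in [(587,-145.5,118),(638.5,-86.5,154),(638.5,-86.5,112),(508.3,-144,128)]: print(proj(c,p).round())
E
```

```text
clock: 16.8
ee_pos: [637.9, -84.6, 282.6]
tool_rot: [[0.654, 0.756, -0.003], [0.756, -0.654, 0.001], [-0.001, -0.003, -1.0]]
force: [0.0, -0.3, 0.1]
opening: 84.9
gripper_force: 0.0
[262. 246.]
[262. 183.]
[262. 171.]
[204. 294.]
```

View pics/w6.png

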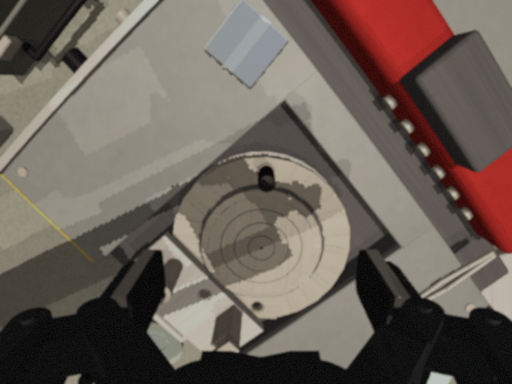

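```bash
python3 - <<'E'
from h import *
q=np.load('w6.npy'); c=cam('wrist',dict(ee_pos=q[:3],tool_rot=q[3:].reshape(3,3)))
im=cv2.imread('pics/w6.png'); g=cv2.cvtColor(im,cv2.COLOR_BGR2GRAY)
m=(g<32).astype(np.uint8)[160:200,250:285]; n,l,st,ce=cv2.connectedComponentsWithStats(m); print(st,ce+[250,160])
C=np.array([587,-145.5])
for u,v,z in[(266,182,154),(267,171,112),(257,306,112),(262,247,118),(204,294,128)]:
    p=onz(c,u,v,z); d=p[:2]-C; print(p.round(1),np.hypot(*d).round(1),np.degrees(np.arctan2(d[1],d[0])).round(1))
E
```

```text
[[   0    0   35   40 1160]
 [   8    7   16   24  240]] [[267.41637931 179.61465517]
 [264.9875     178.94583333]]
[641.3 -88.2 154. ] 78.9 46.6
[641.9 -89.9 112. ] 78.1 45.4
[ 532.6 -200.7  112. ] 77.5 -134.6
[ 586.8 -146.3  118. ] 0.8 -103.7
[ 508.1 -144.3  128. ] 78.9 179.1
```

Knob at angle 45.8° (radius 78 as expected) and the hole opposite at -134.6°. Descending on the knob and gripping.

```bash
python3 -m creep '{"grip":[0,0,0,0,0,0,0,0,0,255,255,255,255,255,255,255,255,255,255,255],"translation":[[0.25,-0.3,0],[0,0,-4],[0,0,-4],[0,0,-3],[0,0,-2],[0,0,-1.5],[0,0,-0.8],[0,0,0],[0,0,0],[0,0,0],[0,0,0],[0,0,0],[0,0,0],[0,0,0],[0,0,0],[0,0,0],[0,0,0],[0,0,0],[0,0,0],[0,0,0]],"twist":[-0.056,0,0,0,0,0,0,0,0,0,0,0,0,0,0,0,0,0,0,0]}'
```

```text
clock: 18.85
ee_pos: [641.1, -88.8, 131.7]
tool_rot: [[0.696, 0.718, 0.0], [0.718, -0.696, -0.0], [0.0, 0.0, -1.0]]
force: [-1.8, -0.2, 5.5]
opening: 13.5
gripper_force: 58.7
```

```bash
python3 -m creep '{"grip":[255,255,255,255,255,255,255,255,255,255,255,255,255],"translation":[[0.436,-0.46,0],[0.398,-0.495,0],[0.356,-0.524,0],[0.312,-0.552,0],[0.267,-0.576,0],[0.218,-0.595,0],[0.17,-0.611,0],[0.119,-0.622,0],[0.068,-0.631,0],[0.017,-0.634,0],[0,0,0],[0,0,0],[0,0,0]],"twist":[-0.0813,-0.0813,-0.0813,-0.0813,-0.0813,-0.0813,-0.0813,-0.0813,-0.0813,-0.0813,0,0,0]}'
```

```text
clock: 20.15
ee_pos: [665.1, -146.4, 131.7]
tool_rot: [[1.0, -0.011, 0.001], [-0.011, -1.0, -0.001], [0.001, 0.001, -1.0]]
force: [-0.7, -2.8, 4.8]
opening: 13.7
gripper_force: 58.9
```

```bash
python3 -m creep '{"grip":[120,120,120,120,120,120,120,120,120,120,120],"translation":[[0,0,0],[0,0,0],[0,0,0],[0,0,0],[0,0,2],[0,0,4],[0,0,4],[0,0,4],[0,0,1],[0,0,0],[0,0,0]],"twist":[0,0,0,0,0,0,0,0,0,0,0]}'
python3 - <<'E'
from h import *
s=env.observe(); np.save('w7.npy',np.r_[s['ee_pos'],np.ravel(s['tool_rot'])]); im=snap('wrist','w7.png')
c=cam('wrist',s)
for p in [(587,-145.5,118),(665,-147,154),(665,-147,112),(508.3,-144,128)]: print(proj(c,p).round())
cv2.imwrite('pics/w7b.png',cv2.resize(cv2.imread('pics/w7.png')[100:340,160:360],None,fx=2.5,fy=2.5,interpolation=cv2.INTER_CUBIC))
E
```

```text
clock: 21.25
ee_pos: [663.9, -145.3, 279.3]
tool_rot: [[1.0, -0.012, -0.003], [-0.012, -1.0, 0.001], [-0.003, -0.001, -1.0]]
force: [-0.0, -0.1, -0.9]
opening: 45.5
gripper_force: 0.0
[262. 245.]
[263. 181.]
[262. 169.]
[261. 316.]
```

View pics/w7b.png

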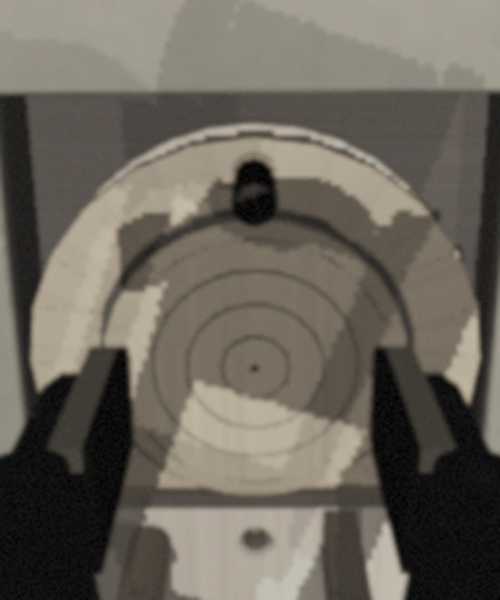

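The knob is now opposite the lock: top (256,205), chuck centre (254,368) and guide hole (257,539) are nearly collinear. Measuring the remainder.

```bash
python3 - <<'E'
from h import *
q=np.load('w7.npy'); c=cam('wrist',dict(ee_pos=q[:3],tool_rot=q[3:].reshape(3,3)))
R=lambda u,v:(160+u/2.5,100+v/2.5)
for n,u,v,z in[('ktop',256,207,154),('kfoot',255,172,112),('chuck',254,368,118),('guide',257,539,128)]: print(n,onz(c,*R(u,v),z).round(1))
im=cv2.cvtColor(cv2.imread('pics/w7.png'),cv2.COLOR_BGR2GRAY)
for x0,y0,x1,y1,t in[(250,155,275,195,35),(250,308,275,324,90)]:
    m=(im[y0:y1,x0:x1]<t).astype(np.uint8); n,l,st,ce=cv2.connectedComponentsWithStats(m); i=1+st[1:,4].argmax(); print(st[i],ce[i]+[x0,y0])
g=im[308:324,252:274]; print(g)
E
```

```text
ktop [ 663.3 -146.7  154. ]
kfoot [ 665.1 -146.5  112. ]
chuck [ 584.8 -145.2  118. ]
guide [ 508.7 -145.6  128. ]
[  3  10  17  25 297] [261.50841751 177.53535354]
[ 8  5  9  6 44] [261.93181818 315.20454545]
[[170 169 170 170 171 170 170 169 169 169 171 171 171 172 173 173 174 173
  171 170 171 172]
 [169 169 169 170 172 170 169 168 167 168 167 168 168 172 172 173 175 172
  171 170 171 172]
 [169 169 170 170 170 167 164 160 157 157 155 154 158 163 168 173 173 172
  170 171 171 173]
 [169 169 168 170 168 160 148 135 132 135 134 129 130 141 156 167 171 172
  171 170 171 172]
 [170 169 168 167 158 141 120 102 101 112 110 101  96 108 133 153 164 170
  170 170 172 172]
 [171 169 167 163 147 119  91  75  80  86  85  80  75  83 105 132 153 165
  169 171 172 172]
 [170 167 166 155 134 101  77  69  70  73  72  73  70  76  89 112 138 157
  166 170 171 172]
 [171 168 164 152 128 100  77  69  72  74  77  77  75  75  84 101 121 145
  162 169 171 172]
 [169 168 161 149 130 105  79  72  75  77  80  79  79  79  89 104 120 141
  161 169 171 173]
 [169 168 161 153 139 119  93  82  78  81  79  82  81  88 100 118 128 147
  161 169 172 172]
 [171 169 164 158 148 134 117  98  87  88  87  91  96 108 122 136 144 154
  165 169 171 172]
 [169 169 167 163 156 147 135 124 111 107 108 111 120 131 142 150 157 163
  169 170 171 172]
 [169 169 167 167 162 157 150 144 137 134 132 136 142 149 154 160 164 170
  169 169 172 173]
 [169 169 169 169 167 163 159 153 150 151 148 149 151 157 163 168 170 171
  170 170 171 172]
 [170 169 168 171 170 169 165 162 160 160 158 159 161 165 168 173 173 173
  172 169 172 171]
 [170 168 169 170 171 171 169 168 167 166 166 167 167 170 173 174 173 173
  172 171 171 173]]
```

The collar hole lies under the guide hole to about 1 mm. Moving over the lock pin with fingers closing along x, away from the fixed tools.

```bash
python3 -m creep '{"grip":[0,0,0,0,0,0,0,0,0,0,0,0,0,0,0,0],"translation":[[-2.155,2.475,0],[-2.155,2.475,0],[-2.155,2.475,0],[-2.155,2.475,0],[-2.155,2.475,0],[-2.155,2.475,0],[-2.155,2.475,0],[-2.155,2.475,0],[-2.155,2.475,0],[-2.155,2.475,0],[-2.155,2.475,0],[-2.155,2.475,0],[-2.155,2.475,0],[0,0,0],[0,0,0],[0,0,0]],"twist":[0.1218,0.1218,0.1218,0.1218,0.1218,0.1218,0.1218,0.1218,0.1218,0.1218,0.1218,0.1218,0.1218,0,0,0]}'
python3 - <<'E'
from h import *
s=env.observe(); np.save('w8.npy',np.r_[s['ee_pos'],np.ravel(s['tool_rot'])]); im=snap('wrist','w8.png')
c=cam('wrist',s)
for p in [(384.5,175.8,92),(384.5,175.8,52)]: print(proj(c,p).round())
E
```

```text
clock: 22.9
ee_pos: [384.4, 175.4, 280.1]
tool_rot: [[0.001, 1.0, -0.002], [1.0, -0.001, -0.001], [-0.001, -0.002, -1.0]]
force: [-0.0, 0.1, -0.1]
opening: 85.5
gripper_force: 0.0
[260. 165.]
[260. 157.]
```

View pics/w8.png

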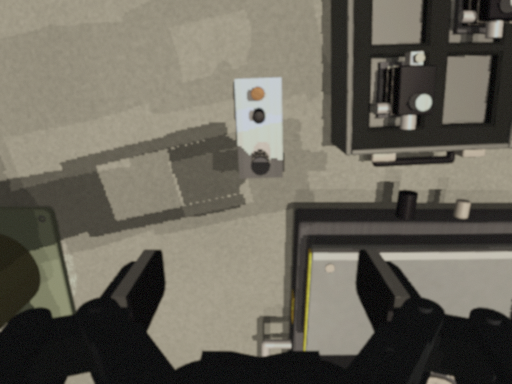

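The pin top is at (260,166), exactly where predicted. Grasping.

```bash
python3 -m creep '{"grip":[0,0,0,0,0,0,0,0,0,255,255,255,255,255,255,255,255,255,255,255],"translation":[[0,0,-4],[0,0,-4],[0,0,-4],[0,0,-4],[0,0,-3],[0,0,-2],[0,0,-1],[0,0,0],[0,0,0],[0,0,0],[0,0,0],[0,0,0],[0,0,0],[0,0,0],[0,0,0],[0,0,0],[0,0,0],[0,0,0],[0,0,0],[0,0,0]],"twist":[0,0,0,0,0,0,0,0,0,0,0,0,0,0,0,0,0,0,0,0]}'
```

```text
clock: 24.95
ee_pos: [384.8, 176.1, 61.8]
tool_rot: [[-0.0, 1.0, 0.0], [1.0, 0.0, 0.0], [0.0, 0.0, -1.0]]
force: [-1.1, -0.5, 5.8]
opening: 18.6
gripper_force: 58.5
```

```bash
python3 -m creep '{"grip":[255,255,255,255,255,255,255,255,255,255,255,255,255,255,255,255,255,255,255,255],"translation":[[0,0,2],[0,0,4],[0,0,4],[0,0,4],[0,0,4],[0,0,4],[1.24,-3.203,0],[1.24,-3.203,0],[1.24,-3.203,0],[1.24,-3.203,0],[1.24,-3.203,0],[1.24,-3.203,0],[1.24,-3.203,0],[1.24,-3.203,0],[1.24,-3.203,0],[1.24,-3.203,0],[0,0,0],[0,0,0],[0,0,0],[0,0,0]],"twist":[0,0,0,0,0,0,0,0,0,0,0,0,0,0,0,0,0,0,0,0]}'
python3 - <<'E'
from h import *
s=env.observe(); np.save('w9.npy',np.r_[s['ee_pos'],np.ravel(s['tool_rot'])]); snap('wrist','w9.png'); snap('scene','s9.png'); snap('side','d9.png')
a=cv2.imread('pics/w9.png');b=cv2.resize(cv2.imread('pics/s9.png')[95:195,160:290],None,fx=2.2,fy=2.2,interpolation=cv2.INTER_CUBIC);d=cv2.resize(cv2.imread('pics/d9.png')[90:220,200:330],None,fx=2.2,fy=2.2,interpolation=cv2.INTER_CUBIC)
o=np.zeros((510,800,3),np.uint8);o[:384,:512]=a;o[:220,512:798]=b;o[222:508,512:798]=d;cv2.imwrite('pics/m9.png',o)
e=s['ee_pos']
for n in('scene','side'):
    c=cam(n); print(n,proj(c,(508.4,-144.5,128)).round(1),proj(c,np.array(e)+[0,0.5,-53.4]).round(1))
E
```

```text
clock: 26.95
ee_pos: [508.1, -143.1, 281.1]
tool_rot: [[-0.002, 1.0, -0.0], [1.0, 0.002, 0.0], [0.0, -0.0, -1.0]]
force: [-0.3, -0.4, -1.5]
opening: 18.2
gripper_force: 60.1
scene [213.8 187. ] [211.6 163. ]
side [283.3 170.2] [284.5 153.7]
```

View pics/m9.png

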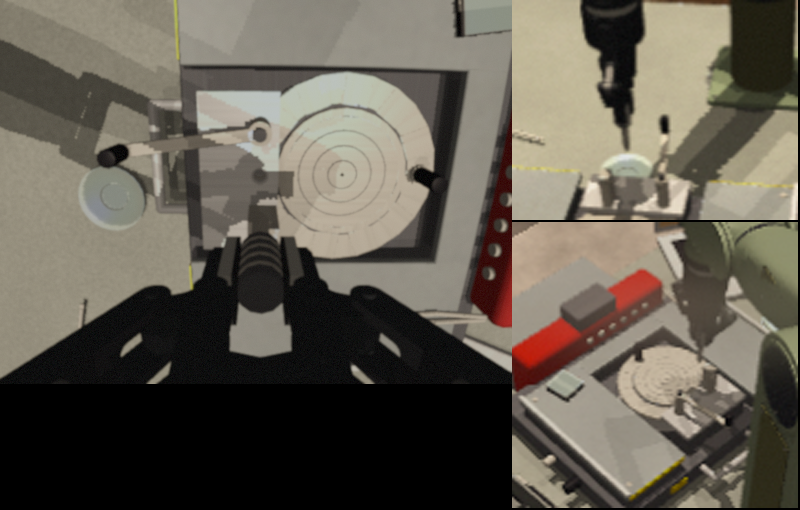

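The pin is held upright: its tip is seen at scene px (212.3,162.3) against a prediction of (211.6,163). The guide hole shows at wrist px (259,177). Refining the guide hole.

```bash
python3 - <<'E'
from h import *
q=np.load('w9.npy'); c=cam('wrist',dict(ee_pos=q[:3],tool_rot=q[3:].reshape(3,3)))
im=cv2.cvtColor(cv2.imread('pics/w9.png'),cv2.COLOR_BGR2GRAY)
print(im[168:188,250:272])
for u,v,z in[(259.5,177,128),(260,133,178),(342,175,118),(113,155,206),(416,174,112)]: print(onz(c,u,v,z).round(1))
E
```

```text
[[100 102 101 100  99  97  94  88  87  85  87 104 139 167 178 183 188 188
  189 188 188 188]
 [100 102 102  99  95  87  82  78  75  75  76  89 117 142 158 173 182 187
  187 187 187 188]
 [100 101  97  93  87  77  71  67  66  65  66  68  89 111 131 148 163 171
  174 175 174 174]
 [101 100  93  86  77  70  64  63  64  60  66  62  67  83  96 108 123 130
  133 136 136 136]
 [ 98  95  88  80  73  65  61  61  61  62  62  63  64  66  70  78  85  95
  102 104 103 101]
 [ 98  93  83  77  67  63  65  62  64  63  61  64  63  61  66  69  77  87
   93  97  97 100]
 [ 98  90  83  74  64  64  66  63  67  65  64  64  63  64  62  68  77  84
   91 100  99 100]
 [ 96  90  79  72  63  59  61  67  67  67  66  67  63  63  61  67  74  85
   92  98  99  98]
 [ 94  91  81  75  67  62  60  62  63  61  64  62  59  61  60  67  75  85
   91  99  98  99]
 [ 97  90  81  74  67  62  61  62  59  60  62  62  62  63  65  72  76  84
   93  98 100  99]
 [ 95  93  85  79  70  66  64  64  63  65  63  63  63  63  65  72  78  85
   93  99 101 101]
 [101  96  89  84  76  69  68  66  65  63  64  65  65  69  73  77  85  91
   
[... 172 characters left out ...]
86  92  99
  100 101 103 100]
 [105 102 101  98  93  89  86  82  79  80  79  81  82  85  88  93  97 102
  100 102 102 101]
 [104 104 101 102  99  95  91  87  86  84  85  86  88  94  96  99 102 103
  103 102 102 101]
 [101 101 100 101 101  98  97  95  91  90  92  92  92  97 100 101 100 100
  101 100 101  99]
 [ 99 101 100 101  98  99 100  99  95  96  96  96  99 100 100 100  99  99
   99  98  98 100]
 [100 100 100 102  99 100 101 100  99 100 100 100 100  99 100 100 101  99
  101 100  98  99]
 [ 99 100 100 101  99  99 102 100 100 100 102 101 101  99 100  99 101 100
  100  99 100 101]]
[ 508.3 -146.   128. ]
[508.7 -99.  178. ]
[ 587.1 -146.6  118. ]
[ 409.5 -109.7  206. ]
[ 662.2 -146.8  112. ]
```

```bash
python3 -m creep '{"grip":[255,255,255,255,255,255],"translation":[[0,0,-3],[0,0,-3.5],[0,0,-2],[0,0,-0.5],[0,0,0],[0,0,0]],"twist":[0,0,0,0,0,0]}'
python3 -m creep '{"grip":[255,255,255,255,255,255,255],"translation":[[0,0,-0.3],[0,0,-0.3],[0,0,-0.3],[0,0,-0.3],[0,0,-0.2],[0,0,0],[0,0,0]],"twist":[0,0,0,0,0,0,0]}'
```

```text
clock: 27.7
ee_pos: [509.6, -144.6, 192.9]
tool_rot: [[-0.0, 1.0, 0.003], [1.0, 0.0, -0.001], [-0.001, 0.003, -1.0]]
force: [-0.4, -0.3, 0.9]
opening: 18.2
gripper_force: 60.1
clock: 28.4
ee_pos: [508.5, -144.3, 177.2]
tool_rot: [[-0.0, 1.0, -0.0], [1.0, 0.0, 0.0], [0.0, -0.0, -1.0]]
force: [-0.4, -0.5, -1.1]
opening: 18.1
gripper_force: 60.1
```

The tip is inside the guide with no side force. Continuing in small steps.

```bash
python3 -m creep '{"grip":[255,255,255,255,255,255,255],"translation":[[0,0,-0.3],[0,0,-0.3],[0,0,-0.3],[0,0,-0.3],[0,0,0],[0,0,0],[0,0,0]],"twist":[0,0,0,0,0,0,0]}'
python3 -m creep '{"grip":[255,255,255,255,255,255,255],"translation":[[0,0,-0.2],[0,0,-0.2],[0,0,-0.2],[0,0,-0.2],[0,0,0],[0,0,0],[0,0,0]],"twist":[0,0,0,0,0,0,0]}'
```

```text
clock: 29.1
ee_pos: [508.3, -144.2, 165.1]
tool_rot: [[-0.0, 1.0, -0.0], [1.0, 0.0, 0.0], [0.0, -0.0, -1.0]]
force: [-1.3, 0.6, -2.0]
opening: 18.3
gripper_force: 60.2
clock: 29.8
ee_pos: [508.3, -144.2, 157.0]
tool_rot: [[-0.0, 1.0, -0.0], [1.0, 0.0, 0.0], [0.0, -0.0, -1.0]]
force: [-0.9, 1.2, -2.6]
opening: 18.3
gripper_force: 60.2
```

```bash
python3 -m creep '{"grip":[255,255,255,255,255,255,255,255],"translation":[[0,0,-0.3],[0,0,-0.3],[0,0,-0.3],[0,0,-0.3],[0,0,-0.3],[0,0,0],[0,0,0],[0,0,0]],"twist":[0,0,0,0,0,0,0,0]}'
python3 -m creep '{"grip":[255,255,255,255,255,255],"translation":[[0,0,-0.3],[0,0,-0.2],[0,0,-0.1],[0,0,0],[0,0,0],[0,0,0]],"twist":[0,0,0,0,0,0]}'
```

```text
clock: 30.6
ee_pos: [508.3, -144.2, 141.9]
tool_rot: [[-0.0, 1.0, -0.001], [1.0, 0.0, 0.0], [0.0, -0.001, -1.0]]
force: [-1.3, 1.8, -2.1]
opening: 18.2
gripper_force: 60.3
clock: 31.2
ee_pos: [508.5, -144.2, 137.8]
tool_rot: [[-0.0, 1.0, -0.0], [1.0, 0.0, 0.0], [0.0, -0.0, -1.0]]
force: [-5.7, 3.4, 9.1]
opening: 18.5
gripper_force: 61.2
```

The pin is home: handle on the plate, contact 9 N, height matches. Releasing it and moving over the keeper knob.

```bash
python3 -m creep '{"grip":[120,120,120,120,120,120,120,120,120,120],"translation":[[0,0,0],[0,0,0],[0,0,0],[0,0,0],[0,0,2],[0,0,4],[0,0,4],[0,0,4],[0,0,1],[0,0,0]],"twist":[0,0,0,0,0,0,0,0,0,0]}'
python3 -m creep '{"grip":[60,60,60,60,60,60,60,60,60,60,60,60,60,60],"translation":[[-0.945,0.318,0],[-0.945,0.318,0],[-0.945,0.318,0],[-0.945,0.318,0],[-0.945,0.318,0],[-0.945,0.318,0],[-0.945,0.318,0],[-0.945,0.318,0],[-0.945,0.318,0],[-0.945,0.318,0],[-0.945,0.318,0],[0,0,0],[0,0,0],[0,0,0]],"twist":[-0.1345,-0.1345,-0.1345,-0.1345,-0.1345,-0.1345,-0.1345,-0.1345,-0.1345,-0.1345,-0.1345,0,0,0]}'
python3 - <<'E'
from h import *
s=env.observe(); np.save('w10.npy',np.r_[s['ee_pos'],np.ravel(s['tool_rot'])]); snap('wrist','w10.png')
E
```

```text
clock: 32.2
ee_pos: [509.9, -145.0, 288.7]
tool_rot: [[-0.0, 1.0, 0.005], [1.0, 0.0, -0.003], [-0.003, 0.005, -1.0]]
force: [-0.1, 0.8, -0.3]
opening: 45.1
gripper_force: 0.0
clock: 33.6
ee_pos: [404.5, -109.3, 285.3]
tool_rot: [[0.996, 0.093, -0.001], [0.093, -0.996, 0.001], [-0.001, -0.001, -1.0]]
force: [0.7, -0.4, 0.1]
opening: 65.2
gripper_force: 0.0
```

View pics/w10.png

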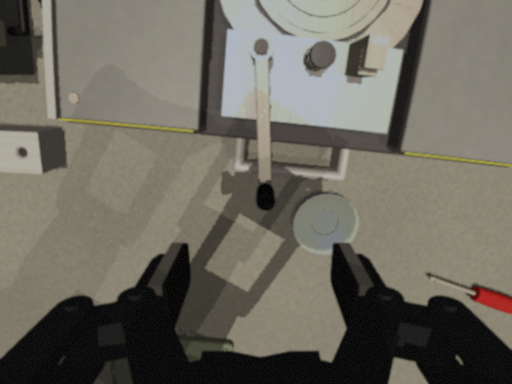

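The pin stands in the lock at (320,55). The keeper pivot is at (261,46), and its knob top is at (265,201) with the foot near (265,187).

```bash
python3 - <<'E'
from h import *
q=np.load('w10.npy'); c=cam('wrist',dict(ee_pos=q[:3],tool_rot=q[3:].reshape(3,3)))
im=cv2.cvtColor(cv2.imread('pics/w10.png'),cv2.COLOR_BGR2GRAY)
m=(im[178:214,252:280]<30).astype(np.uint8); n,l,st,ce=cv2.connectedComponentsWithStats(m); i=1+st[1:,4].argmax(); print(st[i],ce[i]+[252,178])
for n,u,v,z in[('ktop',265,201,206),('kfoot',265,188,178),('piv',261,46,180),('barA',262,70,177),('barB',265,175,177),('pin',321,53,168),('pinb',319,66,130)]: print(n,onz(c,u,v,z).round(1))
E
```

```text
[  5   6  18  26 380] [265.1        196.70263158]
ktop [ 404.3 -112.3  206. ]
kfoot [ 405.4 -112.6  178. ]
piv [508.8 -99.7 180. ]
barA [ 493.  -101.9  177. ]
barB [ 415.7 -111.6  177. ]
pin [ 509.6 -144.   168. ]
pinb [ 503.2 -149.9  130. ]
```

```bash
python3 -m creep '{"grip":[60,60,60,60,60,60,255,255,255,255,255,255,255,255,255,255,255],"translation":[[0,-0.25,0],[0,0,-4],[0,0,-4],[0,0,-2.1],[0,0,0],[0,0,0],[0,0,0],[0,0,0],[0,0,0],[0,0,0],[0,0,0],[0,0,0],[0,0,0],[0,0,0],[0,0,0],[0,0,0],[0,0,0]],"twist":[0.027,0,0,0,0,0,0,0,0,0,0,0,0,0,0,0,0]}'
```

```text
clock: 35.35
ee_pos: [405.2, -112.2, 186.4]
tool_rot: [[0.993, 0.118, 0.002], [0.118, -0.993, -0.001], [0.002, 0.001, -1.0]]
force: [-0.4, 0.0, 5.1]
opening: 11.6
gripper_force: 58.5
```

```bash
python3 -m creep '{"grip":[255,255,255,255,255,255,255,255,255,255,255,255,255,255,255],"translation":[[0.16,-0.944,0],[0.244,-0.924,0],[0.327,-0.901,0],[0.407,-0.867,0],[0.484,-0.827,0],[0.556,-0.779,0],[0.625,-0.726,0],[0.688,-0.666,0],[0.746,-0.602,0],[0.795,-0.531,0],[0.842,-0.458,0],[0.88,-0.38,0],[0,0,0],[0,0,0],[0,0,0]],"twist":[0.0905,0.0905,0.0905,0.0905,0.0905,0.0905,0.0905,0.0905,0.0905,0.0905,0.0905,0.0905,0,0,0]}'
```

```text
clock: 36.85
ee_pos: [473.1, -197.5, 186.4]
tool_rot: [[0.358, 0.934, 0.002], [0.934, -0.358, 0.0], [0.001, 0.002, -1.0]]
force: [1.6, 3.0, 6.5]
opening: 11.2
gripper_force: 58.8
```

```bash
python3 -m creep '{"grip":[255,255,255,255,255,255,255],"translation":[[0.91,-0.299,0],[0.933,-0.215,0],[0.948,-0.13,0],[0.957,-0.043,0],[0,0,0],[0,0,0],[0,0,0]],"twist":[0.0905,0.0905,0.0905,0.0905,0,0,0]}'
```

```text
clock: 37.55
ee_pos: [507.2, -203.5, 186.3]
tool_rot: [[0.004, 1.0, -0.006], [1.0, -0.004, 0.003], [0.003, -0.006, -1.0]]
force: [-9.1, 3.6, 12.3]
opening: 11.6
gripper_force: 59.6
```

A resistance of 9 N suggests the bar has reached the catch. Releasing, rising and checking.

```bash
python3 -m creep '{"grip":[150,150,150,150,150,150,150,150,150,150,150],"translation":[[0,0,0],[0,0,0],[0,0,0],[0,0,0],[0,0,2],[0,0,4],[0,0,4],[0,0,3],[0,3.2,0],[0,0,0],[0,0,0]],"twist":[0,0,0,0,0,0,0,0,0,0,0]}'
python3 - <<'E'
from h import *
s=env.observe(); c=cam('wrist',s); snap('wrist','w11.png'); snap('scene','s11.png'); print(np.round(s['ee_pos'],1))
a=cv2.imread('pics/w11.png');b=cv2.resize(cv2.imread('pics/s11.png')[150:270,170:400],None,fx=2.4,fy=1.8,interpolation=cv2.INTER_CUBIC)
a=cv2.resize(a[:384],(512,384)); o=np.zeros((600,560,3),np.uint8);o[:384,:512]=a;o[384:600,:552]=b;cv2.imwrite('pics/m11.png',o)
for p in[(508.7,-99.7,180),(508.7,-205.5,206),(508.7,-180,177)]: print(proj(c,p).round())
E
```

```text
clock: 38.65
ee_pos: [509.5, -172.4, 315.0]
tool_rot: [[0.003, 1.0, -0.0], [1.0, -0.003, -0.0], [-0.0, -0.0, -1.0]]
force: [0.5, -0.2, 0.5]
opening: 35.4
gripper_force: 0.0
[ 509.5 -172.4  315. ]
[258.  92.]
[258. 226.]
[258. 186.]
```

View pics/m11.png

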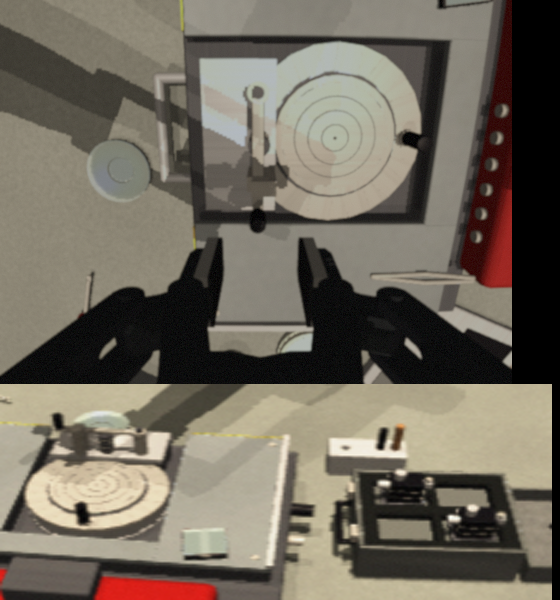

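The picture shows the keeper lying across the pin, with its knob at (258,222) below the pivot at (255,92) and its end at the catch. Both positioners sit in the case. I'm stopping the picture views here, since that was one more than the 14 allowed. I'll check the remaining keeper angle numerically.

```bash
python3 - <<'E'
from h import *
s=env.observe(); c=cam('wrist',s); im=cv2.cvtColor(cv2.imread('pics/w11.png'),cv2.COLOR_BGR2GRAY)
m=(im[203:236,244:273]<32).astype(np.uint8); n,l,st,ce=cv2.connectedComponentsWithStats(m); i=1+st[1:,4].argmax(); k=ce[i]+[244,203]; print(st[i],k)
print('knob mid',onz(c,*k,194).round(1))
for v in (110,125,140,155): print(v,im[v,240:285:1].tolist())
E
```

```text
[  0   6  29  23 384] [257.515625   218.84114583]
knob mid [ 507.5 -204.   194. ]
110 [169, 168, 169, 169, 169, 164, 144, 103, 72, 67, 72, 92, 130, 160, 170, 174, 174, 174, 174, 177, 179, 179, 175, 166, 164, 177, 182, 183, 183, 183, 182, 183, 183, 183, 179, 165, 138, 108, 89, 88, 112, 144, 169, 177, 178]
125 [181, 178, 179, 178, 175, 168, 143, 103, 74, 66, 67, 80, 110, 135, 148, 151, 152, 153, 153, 156, 159, 160, 158, 152, 156, 165, 170, 170, 170, 170, 171, 170, 171, 170, 168, 160, 154, 158, 162, 163, 165, 168, 169, 168, 168]
140 [183, 184, 182, 179, 164, 140, 124, 117, 99, 72, 56, 77, 120, 153, 166, 170, 170, 170, 164, 158, 161, 166, 163, 142, 103, 80, 73, 78, 107, 145, 170, 179, 181, 182, 180, 174, 166, 161, 163, 163, 165, 166, 169, 170, 171]
155 [124, 114, 102, 96, 98, 95, 96, 97, 95, 94, 89, 96, 120, 145, 157, 160, 162, 164, 165, 165, 167, 167, 159, 142, 133, 144, 161, 167, 169, 169, 169, 168, 169, 166, 156, 128, 107, 129, 152, 159, 162, 162, 164, 162, 162]
```

The bar edge is parallel to the station's y axis to within 0.5°, and it held against 9 N, so it is at its stop in the catch. Handing in.

```bash
python3 -c "
from bench import env
print(env.finish_job())"
```

```text
the job is handed in; nothing more can be done
None
```

The job is handed in, with no verdict returned: both micropositioners are upright in pockets 0 and 3, the collar is aligned, the pin is home and the keeper is closed in its catch; I viewed 15 pictures, one over the limit of 14.

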